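Set the sugar spoon in the sugar bowl

ROBOT

A 6-joint arm with a two-finger parallel gripper is mounted at the origin on the work surface. World frame = base frame: x ahead of the robot, y to its left, z up, the work surface at z = 0. Lengths are in m, angles in rad, forces in N, time in s.
With the tool pointing down it reaches from about 0.35 to 0.975 m from the base axis. Payload 4.9 kg.
Tool frame: the origin (TCP) lies midway between the tips of the shut fingers; the grasp point (between the pads) lies 19 mm behind it; x points along the fingers, z is the direction in which the jaws open and shut, and the axes are right-handed (so a half turn about x gives the same grasp; the last joint's range is limited). The gripper opens to 85 mm and grips with 20 to 120 N. Pads are 22 mm wide; open, the fingers measure 114 mm over their backs; the gripper's body (76 mm by 85 mm) begins 54 mm behind the grasp point. The pads swing forward as they close: fully open they stand 13 mm farther back than shut.
Start: joints at [-1.381, 0.053, 1.613, -0, 1.476, -0.119], TCP at [0.19, -0.595, 0.231] pointing down, gripper open.
Joint ranges: [-3.01, 3.01], [-1.01, 2.22], [0.06, 2.58], [-1.02, 4.17], [0.09, 2.62], [-3.14, 3.14]. Speed limits (rad/s): [2.57, 2.57, 3.14, 3.14, 3.14, 3.14].

INTERFACE

Orientations are given as a unit quaternion [w, x, y, z].
In Python, from plant import r gives the robot as it stands. The module is installed in compiled form; this text tells all that it offers. Calls block until the motion is done:
- r.reach(position, orientation): joint-space move of the TCP to a pose.
- r.line_to(position, max_speed=0.15, rot=None, max_force=None): straight line of the TCP; rot=None keeps the orientation; max_speed is the mean speed in m/s. With max_force (N) it stops when the force on the tool has changed by that much, and returns True; else False.
- r.move_joints(angles): joint-space move.
- r.move_gripper(opening): finger opening in m; the grip force is fixed at half the most; returns when the fingers have stopped.
- r.hold(seconds).
- r.inverse_kinematics(position, orientation): joint angles nearest the present ones, or None.
- r.grab_frame(name): name is "scene" or "side" or "wrist"; returns a dict with "img" (420x560x3 uint8, blue, green, red), "mtx" (3x3 intrinsics, pixels), "k1" (the pictures are not rectified: a ray, as slopes to the right and down, at radius r is drawn at 1 + k1 r^2 times it, then the intrinsics apply), "extrinsics" (4x4, takes a point from world to camera coordinates); the wrist camera has in their place "mount" (4x4, takes a point from camera to tool coordinates, whose origin is the TCP and whose axes are the tool frame's). Camera axes: x right, y down, z forward; pixel columns grow to the right and rows downward; lengths in m; the calibration is good to about 2 mm. A picture is of the moment at which its call begins: read the wrist's pose just before it. There is no depth.
A pose or a line that the arm cannot do raises r.PlanningError and nothing moves.
- r.job_done(): hands the job in, once; it reports no verdict.
Readings, each from a call of its own:
- r.current_time(): time.
- r.current_qpos(): joint angles.
- r.current_qd(): joint speeds.
- r.current_joint_torque(): joint torques, N m.
- r.current_eef_pos(): TCP position.
- r.current_tcp_rot(): TCP orientation.
- r.current_force(): force on the tool from outside, world axes, zero at the start.
- r.current_wrist_torque(): the same for the moment, N m.
- r.current_gripper_width(): finger opening in m.
Only numpy, scipy, OpenCV 4.12 (cv2) and the standard library are available. Lean on these libraries where they do the work, as an engineer would, in place of code of your own. Each camera call takes 0.05 s, during which the arm holds its last target. There are 200 camera calls.

TASK

Get the sugar bowl ready for tea: first lift its lid off and lay it, knob up, in the middle of the flat saucer. Then pull the long plastic spoon (of the three long utensils standing in open tins, the one whose upper end is a flat tongue, not a ball or a ring) out of its tin and lower it, tongue end up, into the sugar bowl, letting go only when its lower end is close to the bottom, so that it stays standing in the bowl. Leave the bowl, all five tins, the other two utensils, the tea pot and the mug standing where they are.

Things in the scene. Friction and masses are not known exactly. Their poses are not given: they have to be found in the camera images.
- spoon: white plastic spoon, 200 mm, 35 g, standing bowl end down in an open tin, leaning about 0.3 to 0.37 rad on its rim, somewhere towards the robot's side. Origin on its long axis 56 mm above its lower end; z along the axis to the upper end, y across its width, x through its flat faces. Bowl end (lowest 43 mm): blade 26 mm wide, 7 mm thick
- spoon_tip (a point): lower end of the spoon, on its axis. Between blade and tongue the shaft is round, 9 mm in diameter
- spoon_top (a point): upper end of the spoon, on its axis (144 mm from its origin). The upper 52 mm is a flat tongue to grip, 18 mm wide (spoon's y) and 9 mm thick (its x); about 79 mm of the spoon stand out of the tin
- spoon_tin: plain aluminium tin, 58 mm in diameter, 120 mm tall, open at the top, wall 3 mm, floor 4 mm thick; loose and light (about 0.16 kg). Origin: centre of its underside, z up. Holds the spoon
- stirrer_tin: plain aluminium tin, 58 mm in diameter, 120 mm tall, open at the top, wall 3 mm, floor 4 mm thick; loose and light (about 0.16 kg). Origin: centre of its underside, z up. Holds the stirrer
- fork_tin: plain aluminium tin, 58 mm in diameter, 120 mm tall, open at the top, wall 3 mm, floor 4 mm thick; loose and light (about 0.16 kg). Origin: centre of its underside, z up. Holds the fork
- closed_tin_a: aluminium tin with its lid on, 58 mm in diameter (lid 60 mm), 126 mm tall, in the same row. Origin: centre of its underside
- closed_tin_b: a second tin like closed_tin_a
- stirrer: long white plastic stirrer, 199 mm, leaning in its tin away from the robot; shaft 9 mm, its upper end a ball of 22 mm diameter. Origin on its axis 56 mm above its lower end, z along the axis to the upper end (143 mm above the origin). Stays there
- fork: long white plastic fork, tines down, 193 mm, leaning in its tin away from the robot; shaft 9 mm, its upper end an upright ring 34 mm across. Origin on its axis 56 mm above its lower end, z along the axis to the upper end (137 mm above the origin). Stays there
- sugar_bowl: white ceramic sugar bowl, straight-sided, outside 80 mm in diameter, 88 mm tall, wall 4 mm, inner floor 6 mm above its underside, loose, 0.4 kg, lid on. Origin: centre of its underside, z up
- lid: white ceramic lid, 84 mm in diameter, 0.1 kg, loose on the bowl's rim. Origin: centre of the underside of its locating step (65 mm across, 4 mm deep, inside the bowl's mouth), 84 mm above the bowl's origin. z up. Upper face 11 mm above the origin; knob on it: neck 14 mm in diameter up to 21 mm, head 22 mm in diameter from 24 to 42 mm, top at 46 mm
- saucer: flat white ceramic saucer without a rim, fixed, 108 mm in diameter, top face 6 mm above its origin (centre of its underside), empty
- mug: white ceramic mug, 80 mm in diameter, 90 mm tall, handle to its +y. Origin: centre of its underside. Stays where it is
- tea_pot: steel tea pot, 124 mm body diameter, 135 mm tall, spout to its +x (about 100 mm from the axis), handle to its -x (100 mm). Origin: centre of its underside. Stays where it is

How it is judged:
On the way, in this order (a step that is already met when the one before it is completed fails the run):
1. the lid lies knob up on the saucer, let go (horizontal distance between lid and saucer below 0.022 m and z of lid in the frame of saucer below 0.01 m and angle between lid's own z axis and vertical below 0.1 rad and contact force between the fingers and lid below 0.1 N), for 0.2 s.
2. the spoon is pulled right out of its tin (z of spoon_tip in the frame of spoon_tin above 0.125 m), for 0.1 s.
3. the spoon is lowered into the sugar bowl in the grip, its lower end within 30 mm of the bowl's inner floor (z of spoon_tip in the frame of sugar_bowl below 0.036 m and horizontal distance between spoon_tip and sugar_bowl below 0.037 m and contact force between the fingers and spoon above 0.3 N), for 0.1 s.
At the end, for the whole second after the job is handed in: Spoon let go and at rest in the bowl, tongue up, lower end within 30 mm of the inner floor, under 0.95 rad from upright; bowl upright (0.1 rad), moved under 30 mm; lid flat (0.1 rad), knob up, within 22 mm of the saucer's centre; tins, stirrer, fork, pot and mug within 25 mm of their places (horizontal distance between lid and saucer below 0.022 m and z of lid in the frame of saucer below 0.01 m and angle between each of lid, sugar_bowl's own z axis and vertical below 0.1 rad and z of spoon_tip in the frame of sugar_bowl below 0.036 m and horizontal distance between spoon_tip and sugar_bowl below 0.04 m and angle between spoon's own z axis and vertical below 0.95 rad and linear speed of each of spoon, lid below 0.03 m/s and distance of sugar_bowl from where it was at the start of the episode below 0.03 m and contact force between the fingers and spoon below 0.1 N); the robot touches nothing.
It fails at once if a tin is shifted by more than 25 mm or tipped by more than 0.25 rad (distance of any of spoon_tin, stirrer_tin, fork_tin, closed_tin_a, closed_tin_b from where it was at the start of the episode above 0.025 m or angle between any of spoon_tin, stirrer_tin, fork_tin, closed_tin_a, closed_tin_b's own z axis and vertical above 0.25 rad).
It fails at once if the stirrer or the fork is shifted by more than 25 mm (distance of any of stirrer, fork from where it was at the start of the episode above 0.025 m).
It fails at once if the tea pot or the mug is shifted by more than 25 mm or tipped by more than 0.25 rad (distance of any of tea_pot, mug from where it was at the start of the episode above 0.025 m or angle between any of tea_pot, mug's own z axis and vertical above 0.25 rad).
It fails at once if the sugar bowl is shifted by more than 30 mm or tipped by more than 0.25 rad (distance of sugar_bowl from where it was at the start of the episode above 0.03 m or angle between sugar_bowl's own z axis and vertical above 0.25 rad).
It also fails if it takes over 61 s, if anything falls off the work surface, if the arm or the gripper's body presses on something with over 40 N, if the wrist force passes 120 N, or if a joint passes its speed limit or range.

## Working session

There is one attempt and no reset: what is moved stays moved. The work goes in short steps, each a Python script; the robot and the scene stay as the last script left them, time stands still between calls to the robot, and variables do not carry over. Pictures are saved under pics/ and viewed, about 8 in all and at most 12, crops included, and the job is handed in when it is done.

```bash
mkdir -p pics
cat > h.py <<'E'
import numpy as np, cv2
from plant import r
from scipy.spatial.transform import Rotation as R
def qm(q): return R.from_quat([q[1],q[2],q[3],q[0]])
def mq(M):
    q=R.from_matrix(M).as_quat(); return [q[3],q[0],q[1],q[2]]
def grab(name):
    if name=='wrist':
        p=np.array(r.current_eef_pos()); Rt=qm(r.current_tcp_rot()).as_matrix()
        f=r.grab_frame(name); T=np.eye(4); T[:3,:3]=Rt; T[:3,3]=p
        C=T@np.array(f['mount'])
    else:
        f=r.grab_frame(name); C=np.linalg.inv(np.array(f['extrinsics']))
    return dict(img=np.array(f['img']),K=np.array(f['mtx']),k1=float(f['k1']),C=C)
def ray(f,u,v):
    K=f['K']; d=np.array([(u-K[0,2])/K[0,0],(v-K[1,2])/K[1,1]])
    s=d.copy()
    for _ in range(30): s=d/(1+f['k1']*(s@s))
    w=f['C'][:3,:3]@np.array([s[0],s[1],1]); return f['C'][:3,3],w/np.linalg.norm(w)
def onz(f,u,v,z):
    o,w=ray(f,u,v); return o+w*(z-o[2])/w[2]
def tri(rays):
    A=sum(np.eye(3)-np.outer(w,w) for o,w in rays); b=sum((np.eye(3)-np.outer(w,w))@o for o,w in rays)
    x=np.linalg.solve(A,b); return x,[np.linalg.norm(np.cross(x-o,w)) for o,w in rays]
def proj(f,P):
    p=np.linalg.inv(f['C'])@np.append(P,1); s=p[:2]/p[2]; s=s*(1+f['k1']*(s@s))
    return f['K'][0,0]*s[0]+f['K'][0,2],f['K'][1,1]*s[1]+f['K'][1,2]
def save(f,n): cv2.imwrite(f'pics/{n}.png',f['img'])
def down(a,tilt=None):  # tool x down, tool z (jaw) at heading a
    z=np.array([np.cos(a),np.sin(a),0]); x=np.array([0,0,-1.]); return np.c_[x,np.cross(z,x),z]
E
python3 - <<'E'
from h import *
import pickle
F={}
for n in ('scene','side','wrist'):
    f=grab(n); F[n]=f; save(f,n+'0'); print(n,f['k1'],f['K'][0],np.round(f['C'],3).tolist())
pickle.dump(F,open('F0.pkl','wb')); print(r.current_time(),r.current_tcp_rot())
E
```

```text
scene -0.08981779702145698 [395.48804418   0.         276.9486776 ] [[-0.632, 0.536, -0.56, 1.111], [0.775, 0.42, -0.472, 0.493], [-0.018, -0.732, -0.681, 0.831], [0.0, 0.0, 0.0, 1.0]]
side -0.03331426555267302 [379.0473651    0.         279.64472912] [[0.976, -0.146, 0.163, 0.381], [-0.218, -0.71, 0.67, -0.592], [0.018, -0.689, -0.725, 0.799], [0.0, 0.0, 0.0, 1.0]]
wrist -0.038369008025367274 [309.25170003   0.         279.25270989] [[0.304, -0.905, -0.298, 0.267], [-0.953, -0.289, -0.093, -0.57], [-0.002, 0.312, -0.95, 0.373], [0.0, 0.0, 0.0, 1.0]]
0.15 [ 0.57052668  0.41755251  0.5713697  -0.41675637]
```

View pics/scene0.png

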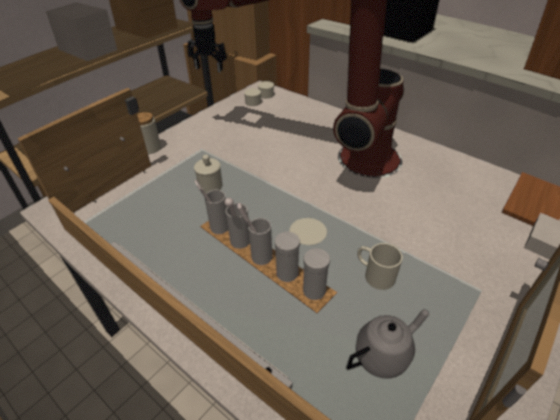

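View pics/side0.png

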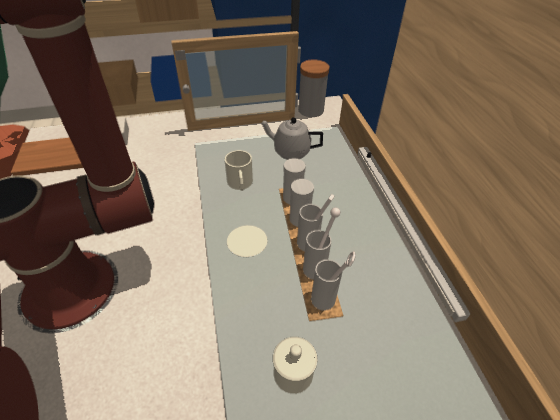

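The scene shows a row of five tins: fork, stirrer and spoon in the open ones, then two closed. The sugar bowl is at side (295,358) and the saucer at side (247,241). I'll zoom in on both views together.

Run:
```python
import pickle,cv2,numpy as np
F=pickle.load(open('F0.pkl','rb'))
a=F['side']['img'][150:320,270:370]; b=F['scene']['img'][150:270,185:295]
g=lambda x,s:cv2.convertScaleAbs(cv2.resize(x,None,fx=s,fy=s,interpolation=cv2.INTER_CUBIC),alpha=1.5)
a=g(a,3.5); b=g(b,4); H=max(a.shape[0],b.shape[0])
p=lambda x:cv2.copyMakeBorder(x,0,H-x.shape[0],0,0,cv2.BORDER_CONSTANT)
cv2.imwrite('pics/crop1.png',np.hstack([p(a),p(b)])); print(a.shape,b.shape)
```

```text
(595, 350, 3) (480, 440, 3)
```

View pics/crop1.png

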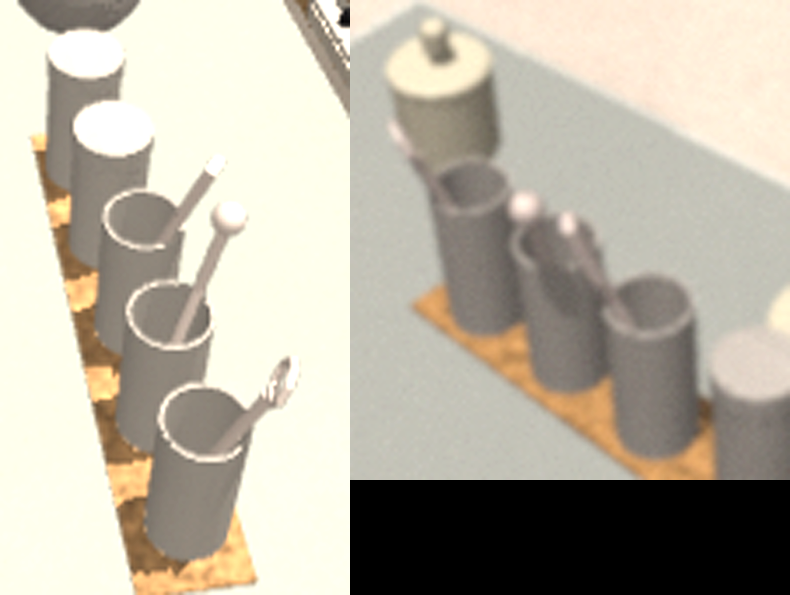

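Run:
```python
from h import *
import pickle
F=pickle.load(open('F0.pkl','rb')); S,D=F['scene'],F['side']
pts=dict(spoon_top=((239.5,205),(331.4,196.6)),rim3=((260,226),(310.6,212.6)),rim2=((235.5,210),(318.6,240)),rim1=((215.3,196.5),(328.6,270.6)),
 ball=((228.5,201.5),(335.4,212)),ring=((197.5,183.7),(351,259)),knob=((206,157),(295.5,350)),closed1=((288,243),(303,187)),closed2=((317,261),(294.6,165)),saucer=((308.5,231.5),(247,241)))
for k,(a,b) in pts.items():
    x,e=tri([ray(S,*a),ray(D,*b)]); print(k,x.round(4),np.round(e,4))
# saucer & lid by colour mask
for n,f in (('scene',S),('side',D)):
    hsv=cv2.cvtColor(f['img'],cv2.COLOR_BGR2HSV); m=cv2.inRange(hsv,(15,25,100),(45,255,255))
    # restrict to tray region
    c,_=cv2.findContours(m,cv2.RETR_EXTERNAL,cv2.CHAIN_APPROX_NONE)
    for k in c:
        if 250<cv2.contourArea(k)<4000: 
            e=cv2.fitEllipse(k); print(n,np.round(cv2.contourArea(k)),cv2.boundingRect(k),np.round(e[0],1),np.round(e[1],1),onz(f,*e[0],0.006).round(4),onz(f,*e[0],0.095).round(4))
```

```text
spoon_top [ 0.637  -0.0226  0.2072] [0.0008 0.0008]
rim3 [0.6036 0.0081 0.1298] [0.0005 0.0005]
rim2 [ 0.5985 -0.08    0.1309] [0.0005 0.0005]
rim1 [ 0.5941 -0.163   0.1298] [0.0014 0.0014]
ball [ 0.6356 -0.0611  0.1966] [0.0003 0.0003]
ring [ 0.6288 -0.1829  0.1874] [0.0007 0.0007]
knob [ 0.4824 -0.3181  0.1321] [0.001 0.001]
closed1 [0.6079 0.0994 0.1317] [0.0015 0.0015]
closed2 [0.6094 0.1871 0.1328] [0.0007 0.0007]
saucer [0.4478 0.0499 0.0097] [0.0012 0.0012]
scene 350.0 (542, 381, 18, 39) [552.6 404. ] [16.  39.6] [0.5363 0.7485 0.006 ] [0.5982 0.721  0.095 ]
scene 966.0 (531, 283, 29, 100) [547.6 340.4] [17.8 96.7] [0.3867 0.6995 0.006 ] [0.4648 0.6773 0.095 ]
scene 1278.0 (495, 273, 61, 120) [524.9 337. ] [ 15.1 124.8] [0.4102 0.6513 0.006 ] [0.4857 0.6343 0.095 ]
scene 299.0 (304, 248, 26, 21) [316. 258.] [18.1 24.5] [0.5121 0.123  0.006 ] [0.5767 0.1629 0.095 ]
scene 1502.0 (199, 219, 139, 95) [276.3 270.3] [ 27.9 150.1] [0.6119 0.0651 0.006 ] [0.6657 0.1113 0.095 ]
scene 1068.0 (275, 217, 53, 34) [302.7 233.2] [27.8 53.4] [0.4595 0.0392 0.006 ] [0.5298 0.0881 0.095 ]
scene
[... 679 characters left out ...]
.6] [ 12.1 104.3] [-0.1542  0.433   0.006 ] [-0.0942  0.318   0.095 ]
side 1636.0 (359, 147, 111, 173) [427.  258.7] [ 10.  282.2] [ 0.8994 -0.1029  0.006 ] [ 0.8412 -0.1577  0.095 ]
side 880.0 (0, 105, 69, 37) [ 38.1 123.7] [34.3 59.1] [-0.2199  0.7584  0.006 ] [-0.1525  0.6069  0.095 ]
side 376.0 (116, 78, 65, 31) [148.3  94.4] [24.7 74.7] [0.177  0.8923 0.006 ] [0.1999 0.7258 0.095 ]
side 1784.0 (193, 51, 96, 70) [247.   76.5] [ 77.5 109.5] [0.5963 0.9654 0.006 ] [0.5721 0.7907 0.095 ]
side 371.0 (170, 31, 129, 14) [239.6  36.7] [  4.1 163.8] [0.6274 1.4025 0.006 ] [0.5997 1.1788 0.095 ]
side 476.0 (85, 11, 55, 15) [112.5  18. ] [11.  64.1] [-0.0395  1.8054  0.006 ] [0.0076 1.5365 0.095 ]
```

The rays agree within 1.5 mm, and heights match (knob top about 0.13, rims about 0.13). The spoon is in the third tin, with its top near (0.637,-0.023,0.207). The stirrer ball is only about 38 mm away from it. Next I'll take a close wrist view of the lid.

Run:
```python
from h import *
import pickle
f=r.grab_frame('wrist'); print(np.round(f['mount'],3).tolist()); print(qm(r.current_tcp_rot()).as_matrix().round(2).tolist())
for p in ([0.482,-0.318,0.24],[0.448,0.05,0.16]):
  for a in np.arange(-180,180,45):
    q=r.inverse_kinematics(p,mq(down(np.radians(a)))); print(p,a,None if q is None else np.round(q,2))
```

```text
[[0.0, -0.312, 0.95, -0.143], [0.0, -0.95, -0.312, 0.081], [1.0, 0.0, -0.0, -0.001], [0.0, 0.0, 0.0, 1.0]]
[[-0.0, 0.95, 0.3], [0.0, 0.3, -0.95], [-1.0, 0.0, -0.0]]
[0.482, -0.318, 0.24] -180 [-0.71 -0.06  1.72 -0.    1.49  2.43]
[0.482, -0.318, 0.24] -135 [-0.71 -0.06  1.72 -0.    1.49  1.64]
[0.482, -0.318, 0.24] -90 [-0.71 -0.06  1.72 -0.    1.49  0.86]
[0.482, -0.318, 0.24] -45 [-0.71 -0.06  1.72 -0.    1.49  0.07]
[0.482, -0.318, 0.24] 0 [-0.71 -0.06  1.72 -0.    1.49 -0.71]
[0.482, -0.318, 0.24] 45 [-0.71 -0.06  1.72 -0.    1.49 -1.5 ]
[0.482, -0.318, 0.24] 90 [-0.71 -0.06  1.72 -0.    1.49 -2.28]
[0.482, -0.318, 0.24] 135 [-0.71 -0.06  1.72 -0.    1.49 -3.07]
[0.448, 0.05, 0.16] -180 [-0.05 -0.33  2.08 -0.    1.39  3.09]
[0.448, 0.05, 0.16] -135 [-0.05 -0.33  2.08 -0.    1.39  2.3 ]
[0.448, 0.05, 0.16] -90 [-0.05 -0.33  2.08 -0.    1.39  1.52]
[0.448, 0.05, 0.16] -45 [-0.05 -0.33  2.08 -0.    1.39  0.73]
[0.448, 0.05, 0.16] 0 [-0.05 -0.33  2.08 -0.    1.39 -0.05]
[0.448, 0.05, 0.16] 45 [-0.05 -0.33  2.08 -0.    1.39 -0.84]
[0.448, 0.05, 0.16] 90 [-0.05 -0.33  2.08 -0.    1.39 -1.63]
[0.448, 0.05, 0.16] 135 [-0.05 -0.33  2.08 -0.    1.39 -2.41]
```

Run:
```python
from h import *
import pickle
r.reach([0.482,-0.318,0.22],mq(down(0)))
f=grab('wrist'); pickle.dump(f,open('F1.pkl','wb')); save(f,'w1'); print(r.current_time(), proj(f,[0.4824,-0.3181,0.13]),proj(f,[0.4824,-0.3181,0.095]))
hsv=cv2.cvtColor(f['img'],cv2.COLOR_BGR2HSV); print(hsv[210,280])
```

```text
1.7417 (np.float64(279.1028151519156), np.float64(210.00222865219587)) (np.float64(279.1186874014926), np.float64(197.40271258895606))
[20 81 88]
```

View pics/w1.png

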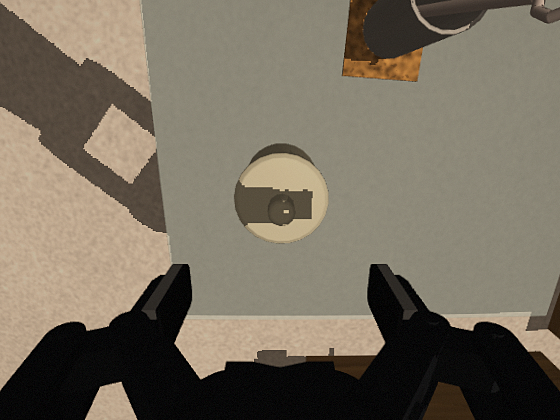

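The lid's disc is centred at (281.5,198) and the knob at (282,210), so the bowl is at about (0.4845,-0.3186), within 3 mm of the earlier estimate. I'll grip the knob and carry the lid to the saucer.

Run:
```python
from h import *
x,y=0.4845,-0.3186
print(r.line_to([x,y,0.105],max_speed=0.12,max_force=8),r.current_eef_pos())
r.move_gripper(0.01); w=r.current_gripper_width(); print('w',w,r.current_force())
if w>0.015:
    r.line_to([x,y,0.115],max_speed=0.04); print(r.current_force())
    r.line_to([x,y,0.19],max_speed=0.12); print(r.current_force(),r.current_gripper_width())
    r.line_to([0.4478,0.0490,0.19],max_speed=0.2)
    f=grab('wrist'); save(f,'w2'); s=grab('side'); save(s,'s2')
    import pickle; pickle.dump((f,s),open('F2.pkl','wb'))
print(r.current_time(),r.current_eef_pos())
```

```text
False [ 0.48509223 -0.31911513  0.10611785]
w 0.020234798104198856 [ 0.04014491 -0.911826    1.52735174]
[-0.18606473 -0.00293666 -0.08395507]
[-0.05652833  0.12164396 -0.52390629] 0.019556706632491896
6.7417 [0.44789989 0.04845925 0.18998952]
```

View pics/w2.png

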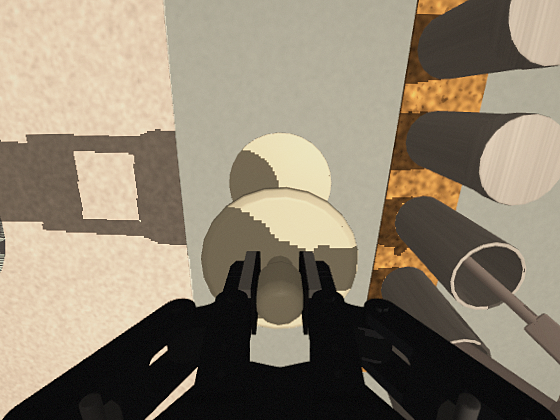

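The lid hangs level in the jaws. The saucer shows behind it, from about x 230 to 331 with its top at 133. I'll compute its centre and set the lid down.

Run:
```python
from h import *
import pickle
f,s=pickle.load(open('F2.pkl','rb'))
L,Rr,T=onz(f,230,181,.007),onz(f,331,181,.007),onz(f,280.5,132.5,.007)
print(L,Rr,T); c=np.array([(L[0]+Rr[0])/2, T[1]-0.054]); print(c, Rr[0]-L[0])
# saucer in side view from initial frame
print(onz(s,247,241,.007))
c=0.7*c+0.3*np.array([0.4478,0.0499]); print(c)
r.line_to([c[0],c[1],0.06],max_speed=0.15)
print(r.line_to([c[0],c[1],0.018],max_speed=0.03,max_force=4),r.current_eef_pos(),r.current_force())
r.move_gripper(0.05); print(r.current_force())
z=r.current_eef_pos()[2]
r.line_to([c[0],c[1],z+0.06],max_speed=0.15)
r.line_to([c[0],c[1],0.2],max_speed=0.25)
g=grab('wrist'); save(g,'w3'); g2=grab('side'); save(g2,'s3'); pickle.dump((g,g2),open('F3.pkl','wb'))
i=np.hstack([g['img'][60:360,100:460],cv2.resize(g2['img'][160:300,180:400],None,fx=2,fy=2)[:300]]) if 0 else g['img']
print(r.current_time())
```

```text
[0.39545485 0.05051184 0.007     ] [0.50490231 0.05041945 0.007     ] [0.4501532  0.10185753 0.007     ]
[0.45017858 0.04785753] 0.1094474632707696
[0.44895333 0.05115319 0.007     ]
[0.44946501 0.04847027]
True [0.44921854 0.04847851 0.02737851] [-0.48599478  0.61700903  3.76738971]
[-0.28051629 -0.43215022  0.00709108]
10.425
```

View pics/w3.png

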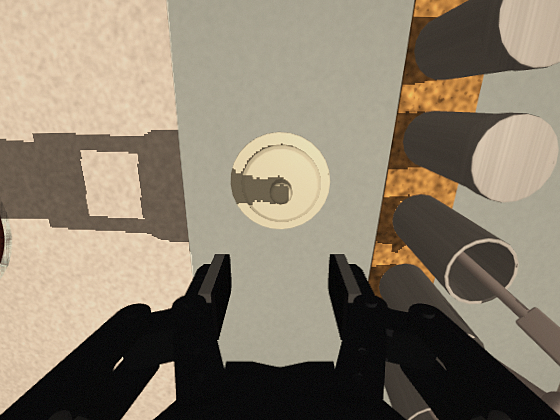

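The lid lies centred on the saucer: lid (282,185) against saucer (281,181). The 78.7 mm drop matches the expected 78 mm. Next, a look at the spoon from above.

Run:
```python
from h import *
import pickle
r.line_to([0.5,0.03,0.32],max_speed=0.25)
r.line_to([0.637,-0.03,0.30],max_speed=0.25)
g=grab('wrist'); save(g,'w4'); pickle.dump(g,open('F4.pkl','wb'))
print(r.current_time(),proj(g,[.637,-.0226,.207]),proj(g,[.6036,.0081,.13]))
c=g['img'][60:330,160:460]; cv2.imwrite('pics/w4c.png',cv2.resize(c,None,fx=2.2,fy=2.2,interpolation=cv2.INTER_CUBIC))
```

```text
11.9 (np.float64(280.1432549032629), np.float64(202.2000358479364)) (np.float64(247.12783439863534), np.float64(149.9439675679621))
```

View pics/w4c.png

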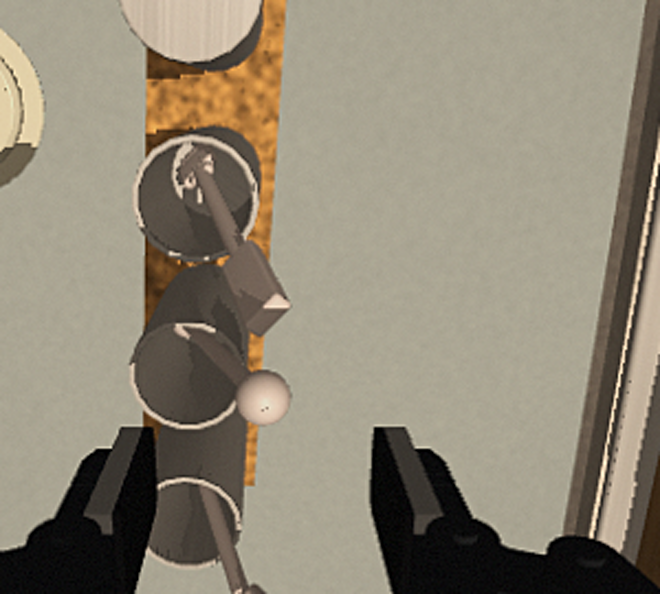

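The spoon's tongue is at crop (220–290, 240–335), with the ball at (263,397). I'll enlarge the tongue to read how its flat faces are turned.

Run:
```python
import pickle,cv2
g=pickle.load(open('F4.pkl','rb'))
c=g['img'][160:220,240:305]; c=cv2.convertScaleAbs(c,alpha=1.8); cv2.imwrite('pics/w4z.png',cv2.resize(c,None,fx=10,fy=10,interpolation=cv2.INTER_CUBIC))
```

```text
(no output)
```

View pics/w4z.png

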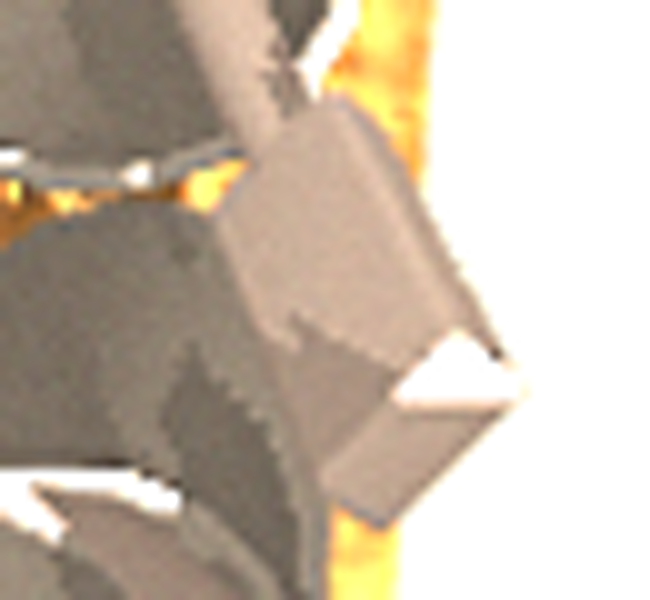

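Run:
```python
from h import *
import pickle
from scipy.optimize import brentq
F=pickle.load(open('F0.pkl','rb')); S,D=F['scene'],F['side']; g=pickle.load(open('F4.pkl','rb'))
P=lambda x,y:(240+(x+.5)/10-.5,160+(y+.5)/10-.5)
Q=lambda x,y:(160+x/2.2,60+y/2.2)
top,e=tri([ray(S,239.5,205),ray(D,331.4,196.6),ray(g,*P(424,428))]); print('top',top.round(4),np.round(e,4))
ball,e=tri([ray(S,228.5,201.5),ray(D,335.4,212),ray(g,*Q(263,397))]); print('ball',ball.round(4),np.round(e,4))
rim,e=tri([ray(S,260,226),ray(D,310.6,212.6),ray(g,*Q(196,198))]); print('rim3',rim.round(4),np.round(e,4))
# shaft centre where it leaves the tin mouth and at tongue start, from w4 & side
for p in [(325,470),(460,330),(525,385),(385,525)]: print(onz(g,*P(*p),top[2]).round(4))
# tongue base by 52 mm constraint
ti=onz(g,*P(392,400),top[2]+.0015)
o,w=ray(g,*P(277,152)); s0=(ti-o)@w
for lo,hi in((s0,s0+.08),):
    s=brentq(lambda s:np.linalg.norm(o+w*s-ti)-.052,lo,hi); b=o+w*s; a=(ti-b)/.052; print('axis from tongue',a.round(3),'lean',np.arccos(a[2]),'az',np.degrees(np.arctan2(a[1],a[0])))
d=top[:2]-rim[:2]; az=np.arctan2(d[1],d[0]); print('az tin->top',np.degrees(az),np.linalg.norm(d),'lean mech',np.arcsin((np.linalg.norm(d)-.021)/.079))
# side view: shaft at rim, px from crop1 (165,243)/3.5
o,w=ray(D,270+167/3.5,150+240/3.5); print('side shaft at rim level',onz(D,270+167/3.5,150+240/3.5,rim[2]).round(4))
```

```text
top [ 0.6376 -0.0225  0.2073] [0.0012 0.0006 0.0009]
ball [ 0.636  -0.0608  0.1966] [0.0005 0.0003 0.0005]
rim3 [0.6043 0.0082 0.1299] [0.0011 0.0005 0.0012]
[ 0.6305 -0.0262  0.2073]
[ 0.6412 -0.0145  0.2073]
[ 0.6464 -0.019   0.2073]
[ 0.6353 -0.0308  0.2073]
axis from tongue [ 0.213 -0.171  0.962] lean 0.2765890102614506 az -38.73863858071211
az tin->top -42.76457718509928 0.04524850669165277 lean mech 0.3119794378383451
side shaft at rim level [ 0.6153 -0.0147  0.1299]
```

The measurements agree. The spoon leans about 0.31 rad at azimuth -42.5°, and its flat normal lies in the lean plane. With the tool along the spoon axis, the jaw clears the ball by about 7 mm. I'll check that the poses are reachable, then grip and pull.

```bash
cat >> h.py <<'E'
AZ=np.radians(-42.5); U=np.array([np.cos(AZ),np.sin(AZ),0]); TOP=np.array([.6376,-.0225,.2073]); BOWL=np.array([.4845,-.3186,0])
ax=lambda l: U*np.sin(l)+np.array([0,0,np.cos(l)])
def ori(l):
    x=-ax(l); z=U*np.cos(l)-np.array([0,0,np.sin(l)]); return np.c_[x,np.cross(z,x),z]
LT=.159 # TCP to spoon tip
E
python3 - <<'E'
from h import *
a=ax(.31); o=mq(ori(.31)); o5=mq(ori(.5))
pre=TOP+.035*a; g=TOP-.041*a; out=g+.15*ax(.28)
tipf=BOWL-.023*U+np.array([0,0,.009])
W=dict(pre=(pre,o),grip=(g,o),out=(out,o),A=(np.array([.50,0,.19])+LT*a,o),B=(tipf+.13*ax(.5)+LT*ax(.5),o5),C=(tipf+LT*ax(.5),o5))
ok=True
for k,(p,q) in W.items():
    j=r.inverse_kinematics(list(p),q); print(k,p.round(3),None if j is None else np.round(j,2)); ok&=j is not None
if ok:
    r.move_gripper(.045); r.reach(list(pre),o)
    print(r.line_to(list(g),max_speed=.08,max_force=5),r.current_eef_pos()-g,r.current_force())
    f=grab('side'); s=grab('scene')
    x=lambda im,y0,x0:cv2.resize(im[y0:y0+100,x0:x0+130],None,fx=3,fy=3,interpolation=cv2.INTER_CUBIC)
    cv2.imwrite('pics/g5.png',cv2.convertScaleAbs(np.vstack([x(f['img'],150,270),x(s['img'],140,180)]),alpha=1.5)[:600])
    print(r.current_time())
E
```

```text
pre [ 0.645 -0.03   0.241] [-0.23  0.26  1.39  0.15  1.76  0.52]
grip [ 0.628 -0.014  0.168] [-0.21  0.27  1.5   0.16  1.64  0.52]
out [ 0.659 -0.042  0.312] [-0.24  0.26  1.27  0.15  1.88  0.53]
A [ 0.536 -0.033  0.341] [-0.27 -0.03  1.54  0.15  1.91  0.5 ]
B [ 0.57  -0.397  0.263] [-0.72  0.53  1.05  0.01  2.07  0.03]
C [ 0.524 -0.355  0.149] [-0.72  0.46  1.34  0.01  1.85  0.02]
False [ 0.00053723 -0.00018649  0.00080336] [ 1.05416608 -0.12243075 -0.10176088]
14.025
```

View pics/g5.png

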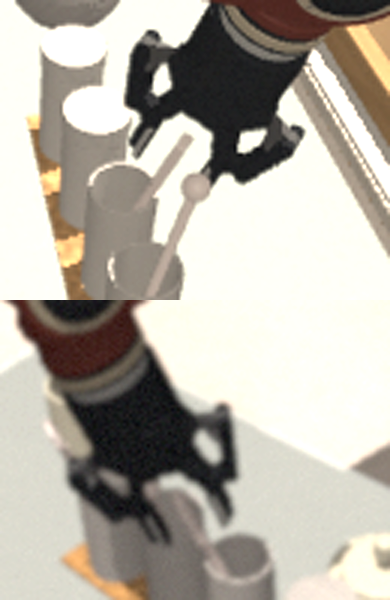

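The tongue stands midway between the jaws and the tool is aligned with it; the ball is clear and nothing is touched. Now I'll close and pull.

Run:
```python
from h import *
import pickle
a=ax(.31); o=mq(ori(.31)); g=TOP-.041*a
r.move_gripper(.002); w=r.current_gripper_width(); print('w',w,r.current_force())
if w>.005:
    for d in (.03,.09,.15):
        st=r.line_to(list(g+d*ax(.29)),max_speed=.1,max_force=10); print(d,st,r.current_force())
        if st: break
    f=grab('side'); s=grab('scene'); wr=grab('wrist'); pickle.dump((f,s,wr),open('F6.pkl','wb'))
    x=lambda im,y0,x0:cv2.resize(im[y0:y0+150,x0:x0+150],None,fx=2.6,fy=2.6,interpolation=cv2.INTER_CUBIC)
    cv2.imwrite('pics/g6.png',cv2.convertScaleAbs(np.hstack([x(f['img'],130,260),x(s['img'],120,170)]),alpha=1.5))
print(r.current_time(),r.current_gripper_width(),r.current_eef_pos())
```

```text
w 0.007943610837526625 [-0.55079441  0.56715562  1.69658322]
0.03 False [ 0.44301505  0.475166   -0.68760173]
0.09 False [ 0.20579695 -0.96272282  0.65028114]
0.15 False [-0.52508946  0.22416759 -0.58415801]
16.5417 0.007956189630792292 [ 0.65952086 -0.04284259  0.31073946]
```

View pics/g6.png

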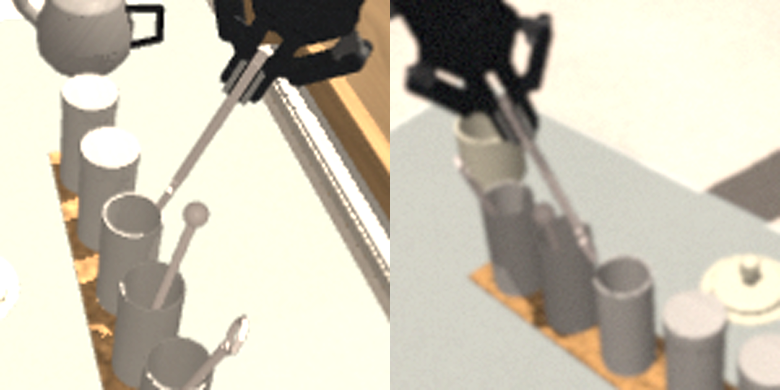

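The spoon hangs straight in the grip with its tip just above the tin, at side (322,210) and scene (249,219). The tins have not moved. I'll verify the tip, then carry it to above the bowl.

Run:
```python
from h import *
import pickle
f,s,wr=pickle.load(open('F6.pkl','rb'))
p=np.array(r.current_eef_pos()); t,e=tri([ray(f,321.9,210),ray(s,249,219)]); pr=p-LT*ax(.31)
print('tip',t.round(4),np.round(e,4),'pred',pr.round(4))
if np.linalg.norm(t-pr)<.015:
    a=ax(.31); o=mq(ori(.31)); o5=mq(ori(.5))
    r.line_to(list(p+[0,0,.04]),max_speed=.15)
    r.line_to(list(np.array([.50,0,.19])+LT*a),max_speed=.15)
    tipf=BOWL-.023*U+np.array([0,0,.009])
    B=tipf+(.13+LT)*ax(.5)
    r.line_to(list(B),max_speed=.12,rot=o5)
    print(r.current_time(),r.current_gripper_width(),r.current_force(),np.round(r.current_eef_pos()-B,4))
    f=grab('side'); s=grab('scene'); pickle.dump((f,s),open('F7.pkl','wb'))
    x=lambda im,y0,x0:cv2.resize(im[y0:y0+150,x0:x0+130],None,fx=3,fy=3,interpolation=cv2.INTER_CUBIC)
    cv2.imwrite('pics/g7.png',cv2.convertScaleAbs(np.hstack([x(f['img'],265,230),x(s['img'],80,150)]),alpha=1.5))
    print(proj(f,tipf+.13*ax(.5)),proj(s,tipf+.13*ax(.5)),proj(f,BOWL+[0,0,.091]),proj(s,BOWL+[0,0,.091]))
```

```text
tip [ 0.6223 -0.0116  0.1561] [0.0019 0.0019] pred [ 0.6238 -0.0101  0.1593]
21.2 0.008730699061467723 [ 0.60129659  0.24766459 -0.69063661] [0.0001 0.0002 0.0002]
(np.float64(315.2090656769691), np.float64(362.58858016000204)) (np.float64(192.7046846836717), np.float64(161.06011156700373)) (np.float64(295.08682057845664), np.float64(358.9054902002107)) (np.float64(206.8680950506577), np.float64(168.08249280950704))
```

View pics/g7.png

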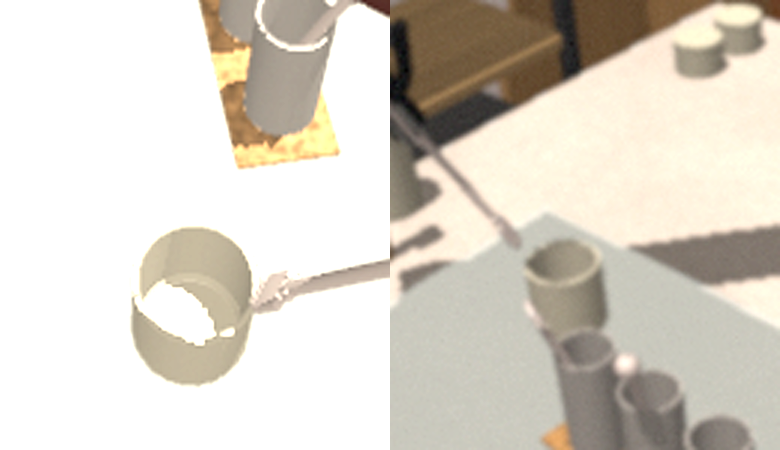

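The bowl's rim and the spoon tip are within about 1–3 px of prediction: side tip (314,366) against (315,363), scene (192,162) against (193,161). Now I'll insert along the axis until it touches lightly or is near the floor.

Run:
```python
from h import *
import pickle
a=ax(.5); tipf=BOWL-.023*U+np.array([0,0,.009]); T=lambda d:list(tipf+(d+LT)*a)
st=r.line_to(T(.02),max_speed=.06,max_force=4); print(st,np.round(r.current_eef_pos()-T(0),4),r.current_force())
if not st:
    st=r.line_to(T(-.002),max_speed=.025,max_force=2.5); print(st,np.round(r.current_eef_pos()-T(0),4),r.current_force())
print(r.current_time(),r.current_gripper_width())
f=grab('side'); s=grab('scene'); pickle.dump((f,s),open('F8.pkl','wb'))
x=lambda im,y0,x0:cv2.resize(im[y0:y0+150,x0:x0+130],None,fx=3,fy=3,interpolation=cv2.INTER_CUBIC)
cv2.imwrite('pics/g8.png',cv2.convertScaleAbs(np.hstack([x(f['img'],265,230),x(s['img'],80,150)]),alpha=1.5))
```

```text
False [ 0.0073 -0.0067  0.0179] [-0.23523365  0.00277309 -0.64663072]
True [ 0.0028 -0.0026  0.0069] [ 1.19485793 -0.78205568  2.98049953]
23.85 0.008507163059669805
```

View pics/g8.png

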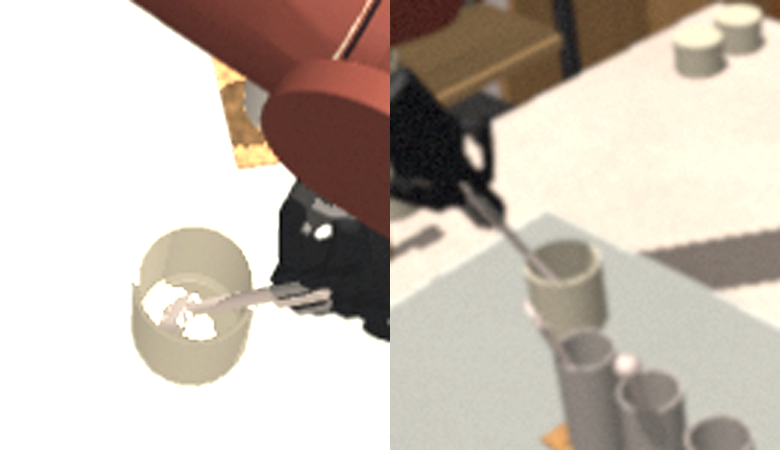

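The blade stopped on the floor, with an upward force of about 3 N along the axis, at a tip height of about 13 mm. The spoon is well inside the bowl, so I'll let go and back off along the axis.

Run:
```python
from h import *
import pickle
p=np.array(r.current_eef_pos()); a=ax(.5)
r.hold(.3); r.move_gripper(.085); r.hold(.3); print(r.current_force(),r.current_gripper_width())
st=r.line_to(list(p+.09*a),max_speed=.08,max_force=3); print(st,np.round(r.current_eef_pos()-p,3))
if not st:
    r.line_to(list(p+.12*a+[0.05,-.03,.06]),max_speed=.15)
    r.line_to(list(p+.12*a+[0.06,.1,.2]),max_speed=.2)
f=grab('side'); s=grab('scene'); pickle.dump((f,s),open('F9.pkl','wb'))
F=pickle.load(open('F0.pkl','rb'))
d=np.abs(f['img'].astype(int)-F['side']['img']).max(2)
print(r.current_time(),r.current_force())
cv2.imwrite('pics/g9.png',np.hstack([cv2.convertScaleAbs(cv2.resize(f['img'][100:420,180:400],None,fx=1.8,fy=1.8),alpha=1.3),cv2.convertScaleAbs(cv2.resize(s['img'][100:420,160:360],None,fx=1.8,fy=1.8),alpha=1.5)]))
```

```text
[ 0.09151713 -0.1695011  -0.09153174] 0.08485943446686267
False [ 0.032 -0.029  0.078]
28.675 [ 0.28974176 -0.92917916  0.25192771]
```

The picture quota is used up, so I'll check by numbers: object shifts by template matching against the first pictures, and the spoon's upper end by differencing and triangulation.

Run:
```python
from h import *
import pickle
F=pickle.load(open('F0.pkl','rb')); f,s=pickle.load(open('F9.pkl','rb'))
for n,A,B,boxes in (('side',F['side'],f,dict(row_fork=(310,255,50,60),stir=(300,205,45,75),spoontin=(297,205,30,45),closed=(280,155,36,75),mug=(222,150,34,40),pot=(262,118,66,44),bowl=(272,370,46,14))),('scene',F['scene'],s,dict(mug=(355,243,50,48),pot=(345,310,85,65),bowl=(194,178,30,14),stir_fork=(193,180,60,70)))):
    for k,(x,y,w,h) in boxes.items():
        t=A['img'][y:y+h,x:x+w]; R_=B['img'][y-12:y+h+12,max(x-12,0):x+w+12]
        m=cv2.matchTemplate(R_,t,cv2.TM_CCOEFF_NORMED); _,v,_,l=cv2.minMaxLoc(m); print(n,k,(l[0]-12,l[1]-12),round(v,3))
# spoon mask by difference, near the bowl
for l in (.55,.65,.75):
    c=BOWL-.028*U+[0,0,.01]; print(l,[np.round(proj(q,c+.2*ax(l)),0) for q in (f,s)],[np.round(proj(q,c+.11*ax(l)),0) for q in (f,s)])
for n,A,B,(x,y,w,h) in (('side',F['side'],f,(250,300,150,120)),('scene',F['scene'],s,(140,100,100,90))):
    d=(np.abs(A['img'].astype(int)-B['img']).max(2)[y:y+h,x:x+w]>25).astype(np.uint8)
    k,lab,st,ce=cv2.connectedComponentsWithStats(d)
    for i in range(1,k):
        if st[i,4]>25: print(n,st[i,:2]+[x,y],st[i,2:],ce[i].round(0)+[x,y])
```

```text
side row_fork (0, 0) 1.0
side stir (0, 0) 0.98
side spoontin (0, 0) 0.928
side closed (0, 0) 1.0
side mug (0, 0) 1.0
side pot (0, 0) 0.999
side bowl (0, -1) 0.153
scene mug (0, 0) 0.997
scene pot (0, 0) 0.998
scene bowl (0, 0) 0.924
scene stir_fork (0, 0) 0.97
0.55 [array([338., 360.]), array([177., 147.])] [array([310., 364.]), array([197., 166.])]
0.65 [array([347., 368.]), array([172., 150.])] [array([314., 368.]), array([194., 168.])]
0.75 [array([354., 375.]), array([168., 154.])] [array([317., 372.]), array([192., 170.])]
side [272 336] [  75   45 1670] [301. 359.]
scene [212 106] [ 28  18 271] [230. 116.]
scene [174 145] [ 46  30 408] [200. 164.]
```

Nothing has shifted (0 px). The bowl patch in the side view matches poorly because the lid is gone, but the scene view confirms it has not moved. The spoon's upper end (side x 347, scene x 174) fits a rest at about 0.63 rad lean, tongue up. Handing in.

Run:
```python
from h import *
import pickle
g0=pickle.load(open('F3.pkl','rb'))[1]; f,_=pickle.load(open('F9.pkl','rb'))
n=grab('side'); a=f['img'][200:420,220:370].astype(int); print('still:',np.abs(a-n['img'][200:420,220:370]).max())
t=f['img'][222:262,222:272]; s=g0['img'][210:274,210:284]; print('lid vs just after placing',cv2.minMaxLoc(cv2.matchTemplate(s,t,cv2.TM_CCOEFF_NORMED))[1:])
print(r.current_time()); r.job_done()
```

```text
still: 71
lid vs just after placing (0.608476996421814, (0, 8), (12, 12))
28.725
the job is handed in; nothing more can be done
```

The job is handed in at about 28.7 s. The lid is on the saucer and the spoon is in the bowl, but two of my last checks were not clean, and the hand-in gives no verdict.

**What I did**
- **Lid:** I gripped it by its knob and set it on the saucer. The measured drop was 78.7 mm against 78 mm expected, and the wrist picture showed it centred to within a few mm.
- **Spoon:** I gripped it by the tongue along its own axis and pulled it clear of its tin. I lowered it at a 0.5 rad lean until the tip touched the bowl floor with about 3 N, then let go and backed off without contact.

**What the last checks showed**
- **Other things:** The tins, stirrer, fork, mug and pot showed 0 px shift against the first pictures. The sugar bowl showed 0 px in the scene view (match 0.92).
- **Spoon at rest:** I had used all 12 picture views, so I checked this by image differencing. The spoon's outline in both views fits a rest in the bowl at about 0.63 rad, tongue up.

**Checks that disagreed or were weak**
- **Bowl in the side view:** The match was meaningless (0.15), because the lid had been removed.
- **Spoon and bowl stillness:** Comparing two side frames 0.05 s apart, with the robot's position unchanged, gave a largest single-pixel difference of 71. I took that for edge or picture noise, but I did not prove the spoon was fully still.
- **Lid position:** The final match found it exactly where it was placed, but with a score of only 0.61. The gripper or its shadow probably changed that part of the picture between frames.

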